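# Load the Gram-stain caddy

### The arm

A 7-joint arm with a two-finger parallel gripper is mounted at the origin on a cart in front of the work surface, level with it; the furniture and walls round the work are solid. World frame = base frame: x ahead of the robot, y to its left, z up, the work surface at z = 0. Lengths are in m, angles in degrees, forces in N, time in s.
With the tool pointing down it reaches from about 0.425 to 0.95 m from the base axis. Payload 4.7 kg.
Tool frame: the origin (TCP) lies midway between the tips of the shut fingers; the grasp point (between the pads) lies 19 mm behind it (grasp_offset is the distance from the TCP to the grasp point, in m); z points along the fingers, y is the line along which they close (so a half turn about z gives the same grasp; the last joint's range is limited). The gripper opens to 87 mm and grips with 3 to 60 N. Pads are 19 mm wide; open, the fingers measure 117 mm over their backs; the gripper's body (75 mm by 190 mm) begins 51 mm behind the grasp point.
Start: joints at [63.375, 26.849, -2.785, 87.806, 1.381, 65.374, -4.715], TCP at [0.285, -0.612, 0.223] pointing down, gripper open.
Joint ranges: [-148.3, 148.3], [-19.14, 114.17], [-79.39, 73.82], [5.75, 140.21], [-59.74, 239.74], [12.07, 113.84], [-152.46, 152.46]. Speed limits (degrees/s): [147.25, 147.25, 180, 180, 180, 180, 180].

### API

Orientations are given as [roll, pitch, yaw] about the fixed x, y, z axes, in that order (R = Rz(yaw) Ry(pitch) Rx(roll)).
In Python, from plant import sense, read_camera, job_done, grasp_offset gives the robot as it stands. The module is installed in compiled form; this text tells all that it offers.
- The arm moves only by the tool servo_tool, never from a script. Its argument "plan" is a list of rows, each a list of 7 numbers: the opening, from 0 (shut) to 1 (fully open), then the shift along the tool's x, y, z in mm, then the turn, a rotation vector about the tool's x, y, z in units of 8 degrees (1.0 is 8 degrees). A call has 1 to 20 rows; each row shifts and turns the commanded pose from where the row before left it, along the tool's axes as they then stand; what a row does not reach is not made up. A row lasts 1/8 s, in which the tool goes at most 62.5 mm and 10.7 degrees, less where a joint would pass 70% of its speed; a pose out of reach is approached as far as the arm can. A call is refused whole if a number of a shift passes 62.5 or a number of a turn 1, either way. A call with a gripper value outside its range is refused whole. The fingers move at their own pace and stop on an object; "newtons" is the grip in N (left out, the last holds). Time passes only in rows, so rows that do not move let the fingers close. It gives the time, the measured TCP pose, the force, the opening and the grip force at its end, in the units of the state.
- sense(): the state, without advancing time (a new reading comes with each control period).
- read_camera(name): name is "side" or "top" or "wrist"; returns a dict with "pixels" (480x640x3 uint8, red, green, blue), "depth" (480x640 float32, m along the optical axis (not along the pixel's ray), 0 where there is no reading), "vfov" (degrees; the focal length in pixels is half the picture's height over the tangent of half this angle, whatever the lens; pixels are square), "cx", "cy" (the principal point, pixels), "cam_to_world" (4x4, takes a point from camera to world coordinates). Camera axes: x right, y down, z forward; pixel columns grow to the right and rows downward; lengths in m; the calibration is good to about 2 mm. A picture is of the moment at which its call begins.
- job_done(): hands the job in; it is judged then, once.
The state is a dict: "clock": time; "qpos": joint angles; "joint_vel": joint speeds; "tau": joint torques, N m; "tool_pos": TCP position; "ee_rot": TCP orientation; "wrist_force": force on the tool from outside, world axes, zero at the start; "ft_torque": the same for the moment, N m; "grip_width": finger opening in m; "grasp_force": force on a finger pad.
Only numpy, scipy, OpenCV 4.12 (cv2) and the standard library are available. Lean on these libraries where they do the work, as an engineer would, in place of code of your own. Each camera call takes 0.05 s, during which the arm holds its last target. There are 200 camera calls.

### The job

Put the Gram-stain set together in the caddy, using the bottles on the worktop between the microscope and the analyser: stand the purple bottle, the red bottle, the small amber dropper bottle and the small white dropper bottle with the black tip each fully down in the holder of its own colour (the white dropper bottle in the white holder). Keep all bottles upright throughout, as they are full, and leave the blue bottle and the white dropper bottle with the red tip standing where they are.

Things in the scene. Friction and masses are not known exactly. Their poses are not given: they have to be found in the camera images.
- bottle_purple: Purple stain bottle with white screw cap, loose: straight round body 38 mm across to about 60 mm up, cap 21 mm across, 88 mm high in all; origin at the centre of its underside, z up. Belongs in the caddy.
- bottle_red: Red stain bottle with white screw cap, loose: straight round body 38 mm across to about 60 mm up, cap 21 mm across, 88 mm high in all; origin at the centre of its underside, z up. Belongs in the caddy.
- bottle_blue: Blue stain bottle with white screw cap, loose: straight round body 38 mm across to about 60 mm up, cap 21 mm across, 88 mm high in all; origin at the centre of its underside, z up. Does not belong in the caddy. Stays where it stands.
- dropper_amber: Small amber-brown dropper bottle with a black pointed tip, loose: straight round body 25 mm across to about 40 mm up, then a narrow neck and tip, 62 mm high in all; origin at the centre of its underside, z up. Belongs in the caddy.
- dropper_black_tip: Small white dropper bottle with a black pointed tip, loose: straight round body 23 mm across to about 40 mm up, then a narrow neck and tip, 64 mm high in all; origin at the centre of its underside, z up. Belongs in the caddy.
- dropper_red_tip: Small white dropper bottle with a red pointed tip, loose: straight round body 23 mm across to about 40 mm up, then a narrow neck and tip, 68 mm high in all; origin at the centre of its underside, z up. Does not belong in the caddy. Stays where it stands.
- holder_purple: Purple block, 60 x 60 x 30 mm high, fixed in the caddy tray, with one round well 50 mm across, 25 mm deep, at its middle; origin at the centre of its underside, 5 mm above the worktop, x and y along its edges, z up; well floor 5 mm above the origin. The four holders stand in a row along their own y, 62 mm apart, in varying order; tray walls are lower.
- holder_red: Red block, 60 x 60 x 30 mm high, fixed in the caddy tray, with one round well 50 mm across, 25 mm deep, at its middle; origin at the centre of its underside, 5 mm above the worktop, x and y along its edges, z up; well floor 5 mm above the origin. The steel handle loops past the two ends of the row are 58 mm high, 143 mm from its middle.
- holder_amber: Amber-orange block, 60 x 60 x 30 mm high, fixed in the caddy tray, with one round well 37 mm across, 18 mm deep, at its middle; origin at the centre of its underside, 5 mm above the worktop, x and y along its edges, z up; well floor 12 mm above the origin. In the same row.
- holder_white: White block, 60 x 60 x 30 mm high, fixed in the caddy tray, with one round well 37 mm across, 18 mm deep, at its middle; origin at the centre of its underside, 5 mm above the worktop, x and y along its edges, z up; well floor 12 mm above the origin. In the same row.
Things that resemble listed ones, but are neither listed nor needed, are in the scene too. What is shaped like the bottle_purple but yellow is not meant. What is shaped like the dropper_black_tip but green is not meant.

How it is judged:
By the outcome, as a careful person would: the job done as asked, in the order asked, and still so for the second after the job is handed in, with the robot touching nothing.
It also fails if it takes over 106 s, if anything falls off the work surface, if the arm or the gripper's body presses on something with over 40 N, if the wrist force passes 120 N, or if a joint passes its speed limit or range.

## Working session

There is one attempt and no reset: what is moved stays moved. The work goes in short steps, Python scripts to look and compute and a tool call to move; the robot and the scene stay as the last step left them, time stands still between calls to the robot, and variables do not carry over. Pictures are saved under pics/ and viewed, at most 14 in all, crops included, and the job is handed in when it is done.

Besides the shell and the picture viewer there is one more tool, called after "Request:" by a JSON object that holds its "op" and its "data", one argument or row to a line. servo_tool: Moves the arm, as the interface text tells. Its arguments: {"type":"object","properties":{"plan":{"type":"array"},"newtons":{"type":"number"}},"required":["plan"]}

```bash
mkdir -p pics
cat > h.py <<'E'
import numpy as np, cv2
from plant import sense, read_camera, job_done, grasp_offset
def cam(n):
    d=read_camera(n); d['f']=240/np.tan(np.radians(d['vfov']/2)); return d
def ray(d,u,v,z):
    T=np.array(d['cam_to_world']); r=T[:3,:3]@[(u-d['cx'])/d['f'],(v-d['cy'])/d['f'],1]; o=T[:3,3]
    return o+r*(z-o[2])/r[2]
def cloud(d):
    T=np.array(d['cam_to_world']); v,u=np.mgrid[:480,:640]; z=d['depth']
    p=np.stack([(u-d['cx'])/d['f']*z,(v-d['cy'])/d['f']*z,z],-1); return p@T[:3,:3].T+T[:3,3]
def save(d,n): cv2.imwrite('pics/'+n,d['pixels'][:,:,::-1])
E
python3 - <<'E'
from h import *
import pickle
print(sense(),grasp_offset)
for n in('top','side'):
    d=cam(n);save(d,n+'0.png');pickle.dump(d,open(n+'.pkl','wb'));print(n,d['f'],d['cx'],d['cy'],np.round(d['cam_to_world'],3).tolist())
E
```

```text
{'clock': 0.0, 'qpos': array([63.37529356, 26.89690979, -2.78394125, 87.87455153,  1.38145767,
       65.37573427, -4.71683933]), 'joint_vel': array([-0.0106897 ,  0.01185497, -0.11170294, -0.07644788,  0.04614311,
       -0.11698713,  0.04407976]), 'tau': array([-1.13004677e-03, -5.07991433e+01, -8.13697698e-02, -2.36167341e+01,
       -6.13518362e-02,  3.78440274e-02,  1.74483243e-04]), 'tool_pos': array([ 0.28467847, -0.61135657,  0.22149798]), 'ee_rot': array([-1.79886493e+02,  4.99011465e-03,  2.49692429e+01]), 'wrist_force': array([ 0.7009359 , -0.51288181, -0.62069039]), 'ft_torque': array([-0.00880893, -0.00376419, -0.01889139]), 'grasp_force': 0.0, 'grip_width': 0.08662074230236237} 0.0187
top 494.87715325342174 317.6962927524585 246.5692922945634 [[0.022, -0.98, 0.199, 0.375], [-1.0, -0.025, -0.014, 0.306], [0.019, -0.198, -0.98, 0.877], [0.0, 0.0, 0.0, 1.0]]
side 561.8350683136299 323.3832855335643 236.68368110052558 [[0.352, -0.561, 0.749, -0.137], [-0.936, -0.23, 0.268, 0.063], [0.022, -0.795, -0.606, 0.558], [0.0, 0.0, 0.0, 1.0]]
```

View pics/top0.png

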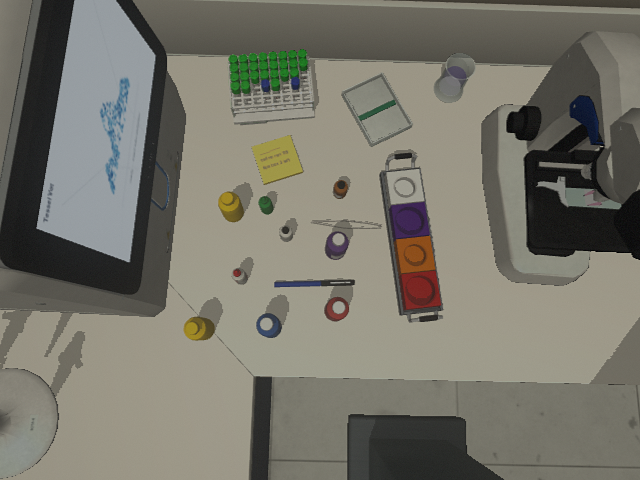

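View pics/side0.png

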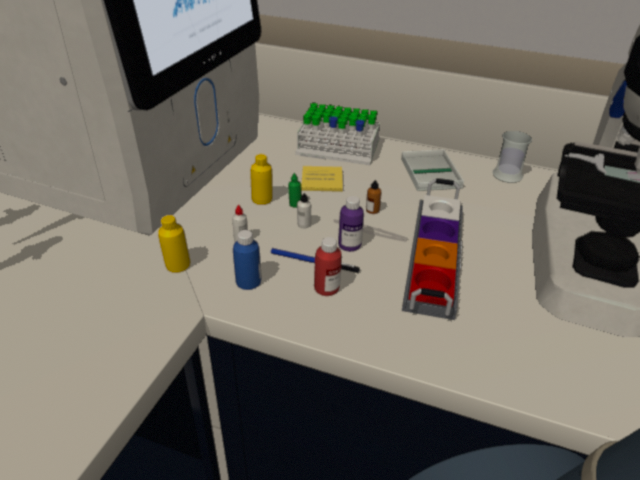

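Top view: candidates are purple (337,243), red (338,308), amber (341,188) and white dropper with black tip (286,232). Lookalikes are white dropper with red tip (239,275), green dropper (265,204), blue (268,325) and yellow (231,205), (198,328). Wells run white (404,187), purple (409,218), orange (414,254), red (421,291). The side view agrees, with the black tip at (304,210) and the red tip at (239,222).

```bash
cat > m.py <<'E'
from h import *
import pickle
d=pickle.load(open('top.pkl','rb')); P=cloud(d); s=pickle.load(open('side.pkl','rb')); Q=cloud(s)
S={'purple':(337,243,340+10,225,.088),'red':(338,308,328,268,.088),'amber':(341,188,374,196,.062),'black':(286,232,304,210,.064),'redtip':(239,275,239,225,.068),'blue':(268,325,246,260,.088),'green':(265,204,295,190,.064),'yel':(231,205,261,180,.088)}
for k,(u,v,us,vs,h) in S.items():
    c=ray(d,u,v,h-.003)
    for n,C in(('T',P),('S',Q)):
        m=(np.hypot(C[...,0]-c[0],C[...,1]-c[1])<.03)&(C[...,2]>.012)&(C[...,2]<.12)
        q=C[m]; t=q[q[:,2]>h-.012]
        (x,y),r=cv2.minEnclosingCircle(q[:,:2].astype(np.float32))
        print(k,n,'ray',c[:2].round(3),'zmax',q[:,2].max().round(3),'cap',t.mean(0).round(4) if len(t) else None,len(t),'circ',round(x,4),round(y,4),round(r,4))
hsv=cv2.cvtColor(d['pixels'],cv2.COLOR_RGB2HSV)
m=((np.abs(P[...,2]-.035)<.005)).astype(np.uint8); m[:,:375]=0;m[:,450:]=0;m[:160]=0;m[325:]=0
cs,_=cv2.findContours(m,cv2.RETR_EXTERNAL,cv2.CHAIN_APPROX_NONE);c=max(cs,key=cv2.contourArea)[:,0]
w=np.array([ray(d,u,v,.035)[:2] for u,v in c],np.float32)
r=cv2.minAreaRect(w);print('row rect',r); print(cv2.boxPoints(r).round(4).tolist())
for n,(u,v) in {'white':(404,187),'purple':(409,218),'orange':(414,254),'red':(421,291)}.items(): print(n,ray(d,u,v,.035)[:2].round(4), d['pixels'][v-12 if 0 else v,u])
im=cv2.resize(d['pixels'][150:350,220:450],None,fx=3.4,fy=3,interpolation=2);cv2.imwrite('pics/c1.png',im[:600,:782,::-1])
E
python3 m.py
```

```text
purple T ray [0.542 0.264] zmax 0.092 cap [0.5483 0.2624 0.0875] 139 circ 0.5479 0.2629 0.0192
purple S ray [0.542 0.264] zmax 0.092 cap [0.5442 0.261  0.0861] 170 circ 0.5456 0.2622 0.0199
red T ray [0.436 0.261] zmax 0.091 cap [0.4377 0.2609 0.0875] 141 circ 0.4388 0.2615 0.0196
red S ray [0.436 0.261] zmax 0.092 cap [0.4342 0.2586 0.0862] 210 circ 0.4362 0.2602 0.0193
amber T ray [0.645 0.257] zmax 0.065 cap [0.6522 0.2573 0.0575] 51 circ 0.6538 0.2572 0.0126
amber S ray [0.645 0.257] zmax 0.065 cap [0.6512 0.2554 0.0573] 61 circ 0.6529 0.2558 0.0141
black T ray [0.564 0.349] zmax 0.066 cap [0.5686 0.351  0.0591] 44 circ 0.5696 0.3516 0.0116
black S ray [0.564 0.349] zmax 0.067 cap [0.5668 0.3495 0.0591] 54 circ 0.569 0.3499 0.0128
redtip T ray [0.488 0.424] zmax 0.07 cap [0.4928 0.4288 0.0632] 46 circ 0.492 0.4289 0.0118
redtip S ray [0.488 0.424] zmax 0.072 cap [0.4909 0.4273 0.0627] 63 circ 0.4916 0.4266 0.0133
blue T ray [0.407 0.371] zmax 0.092 cap [0.4091 0.3739 0.0873] 146 circ 0.4085 0.3733 0.0196
blue S ray [0.407 0.371] zmax 0.091 cap [0.4054 0.3714 0.0861] 204 circ 0.4061 0.372 0.0194
green T ray [0.612 0.387] zmax 0.066 cap [0.6202 0.3899 0.059 ] 43 circ 0.6208 0.389 0.0117
green S ray [0.612 0.387] zmax 0.067 cap [0.6185 0.3888 0.0589] 49 circ 0.6188 0.3876 0.0123
yel T ray [0.602 0.44 ] zmax 0.092 cap [0.6125 0.4474 0.0872] 142 circ 0.6109 0.448 0.0193
yel S ray [0.602 0.44 ] zmax 0.093 cap [0.6096 0.4454 0.0853] 143 circ 0.6104 0.4468 0.0197
row rect ((0.5676448345184326, 0.12989363074302673), (0.2466055452823639, 0.061748962849378586), 7.726395606994629)
[[0.44130000472068787, 0.14390000700950623], [0.4496000111103058, 0.08269999921321869], [0.6940000057220459, 0.11590000241994858], [0.685699999332428, 0.17710000276565552]]
white [0.6582 0.1427] [159 157 145]
purple [0.6012 0.1345] [64 39 85]
orange [0.5368 0.1268] [140  77  24]
red [0.4726 0.1158] [123  37  33]
```

View pics/c1.png

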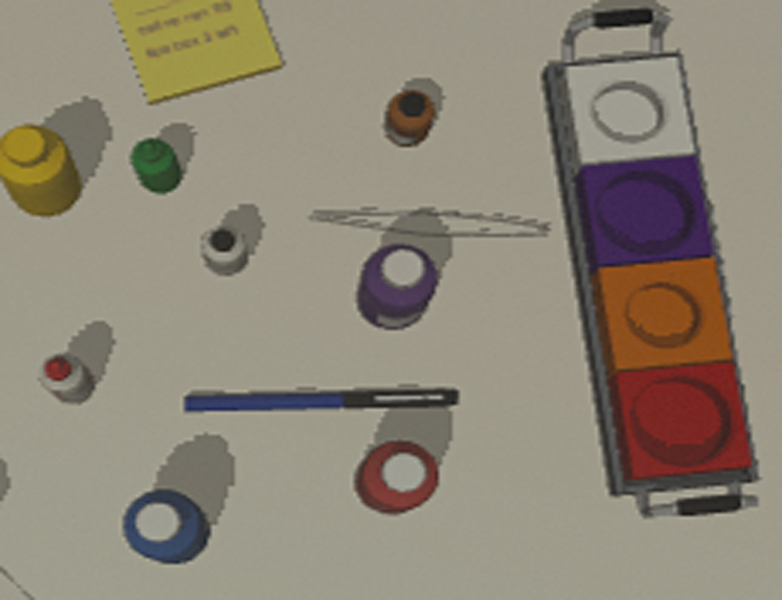

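The crop confirms the picks: black-tip white dropper (222,240), amber (410,115), purple (400,280), red (400,475). The row rectangle measures 247 x 62 mm, as it should. Next I check clearance around the microscope for the way in.

Run:
```python
from h import *
import pickle
A=[]
for n in('top','side'):
    d=pickle.load(open(n+'.pkl','rb'));A.append(cloud(d)[d['depth']>0].reshape(-1,3))
w=cam('wrist');save(w,'w0.png');A.append(cloud(w)[w['depth']>0])
C=np.vstack(A);C=C[(C[:,2]>.06)&(np.hypot(C[:,0],C[:,1])<1.0)&(C[:,0]>0.1)]
az=np.degrees(np.arctan2(C[:,1],C[:,0]));r=np.hypot(C[:,0],C[:,1])
for a in range(-90,50,6):
    m=(az>=a)&(az<a+6)&(r>.3)
    if m.sum()>5:
        j=np.argsort(r[m])[3]; print(a,'rmin',r[m][j].round(3),C[m][j].round(3),'zmax',C[m][:,2].max().round(2),'rmin z>.2',r[m&(C[:,2]>.2)].min().round(3) if (m&(C[:,2]>.2)).any() else None)
```

```text
-66 rmin 0.602 [ 0.288 -0.529  0.297] zmax 0.34 rmin z>.2 0.601
-18 rmin 0.534 [ 0.521 -0.115  0.183] zmax 0.19 rmin z>.2 None
-12 rmin 0.511 [ 0.508 -0.055  0.329] zmax 0.35 rmin z>.2 0.479
-6 rmin 0.48 [ 0.477 -0.045  0.359] zmax 0.38 rmin z>.2 0.479
0 rmin 0.844 [0.843 0.049 0.073] zmax 0.32 rmin z>.2 0.932
6 rmin 0.721 [0.706 0.146 0.061] zmax 0.3 rmin z>.2 0.938
12 rmin 0.435 [0.425 0.096 0.061] zmax 0.29 rmin z>.2 0.956
18 rmin 0.602 [0.551 0.244 0.063] zmax 0.28 rmin z>.2 0.981
24 rmin 0.492 [0.427 0.246 0.063] zmax 0.09 rmin z>.2 None
30 rmin 0.49 [0.42  0.252 0.061] zmax 0.4 rmin z>.2 0.887
36 rmin 0.535 [0.399 0.357 0.071] zmax 0.48 rmin z>.2 0.784
42 rmin 0.534 [0.392 0.362 0.069] zmax 0.48 rmin z>.2 0.709
48 rmin 0.613 [0.388 0.475 0.066] zmax 0.47 rmin z>.2 0.685
```

View pics/w0.png

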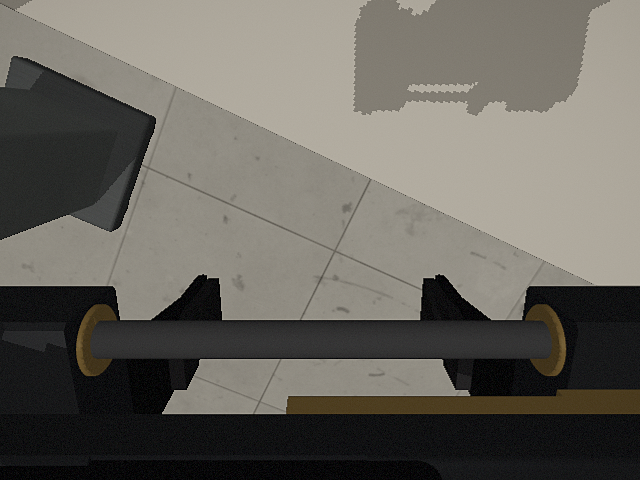

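Wrist view: only floor and the cart edge (dark shape at left, 80,150), nothing near the gripper. The microscope reaches in to r≈0.48 and z≥0.38 around azimuth -6°. I'll go up and inward first, then swing past above it.

Request:
{"op": "servo_tool", "data": {
  "plan": [
    [1,0,-14,-20,0,0,0],
    [1,0,-28,-34,0,0,0],
    [1,0,-28,-34,0,0,0],
    [1,0,-28,-34,0,0,0],
    [1,0,-28,-34,0,0,0],
    [1,0,-28,-34,0,0,0],
    [1,0,-28,-34,0,0,0],
    [1,0,-28,-34,0,0,0],
    [1,0,-14,-20,0,0,0],
    [1,0,0,0,0,0,0.72],
    [1,0,0,0,0,0,0.72],
    [1,0,0,0,0,0,0.72],
    [1,0,0,0,0,0,0]
  ],
  "newtons": 12
}}

```text
clock: 1.78
tool_pos: [0.1903, -0.4087, 0.5004]
ee_rot: [-180.0, 0.0, 7.8]
wrist_force: [-0.2, 0.2, 1.0]
grip_width: 0.0869
grasp_force: 0.0
```

Run:
```python
from h import *
s=sense();print(s['clock'],s['tool_pos'],s['ee_rot'],s['qpos'].round(1))
d=cam('wrist');save(d,'w1.png');C=cloud(d);print(np.round(d['cam_to_world'],3).tolist())
C=C[d['depth']>.12];C=C[C[:,2]>.06]
for x in np.arange(.1,.8,.05):
    m=(abs(C[:,0]-x)<.025)
    if m.any():print(round(x,2),m.sum(),C[m].min(0).round(2),C[m].max(0).round(2))
```

```text
1.775 [ 0.19029602 -0.40867606  0.50035349] [-1.79981233e+02  6.38498562e-03  7.75484982e+00] [ 63.8  -1.6  -4.   88.7  -0.1  92.9 -22.4]
[[0.134, -0.953, -0.271, 0.265], [-0.991, -0.129, -0.034, -0.399], [-0.002, 0.273, -0.962, 0.663], [0.0, 0.0, 0.0, 1.0]]
0.1 68 [ 0.08 -0.03  0.15] [ 0.08 -0.01  0.19]
0.15 58 [ 0.17 -0.36  0.55] [ 0.17 -0.36  0.56]
0.2 6397 [ 0.18 -0.46  0.5 ] [ 0.21 -0.35  0.56]
```

View pics/w1.png

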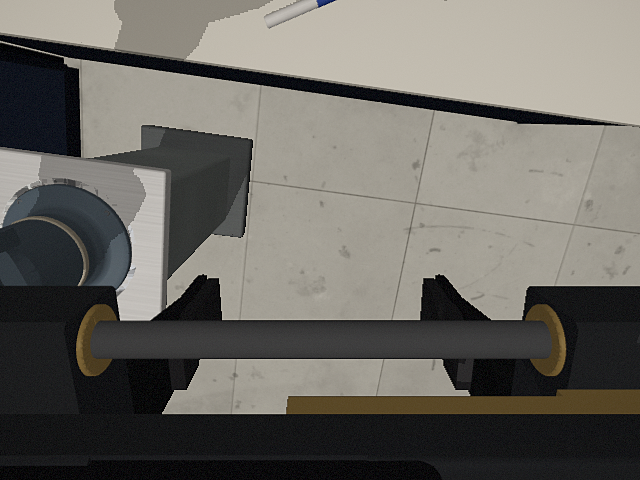

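Wrist view from up here: floor, cart and robot base (40,240), with the bench edge at the top. The way is clear; part of the way round I'll check the microscope's height numerically.

Request:
{"op": "servo_tool", "data": {
  "plan": [
    [1,18,-11,0,0,0,0],
    [1,35,-21,0,0,0,0],
    [1,35,-21,0,0,0,0],
    [1,35,-21,0,0,0,0],
    [1,35,-21,0,0,0,0],
    [1,18,-11,0,0,0,0],
    [1,0,0,0,0,0,0]
  ]
}}

```text
clock: 2.7
tool_pos: [0.3515, -0.2791, 0.5004]
ee_rot: [-180.0, 0.0, 8.0]
wrist_force: [-0.3, 0.0, 0.4]
grip_width: 0.0873
grasp_force: 0.0
```

Run:
```python
from h import *
s=sense();print(s['clock'],s['tool_pos'],s['ee_rot'],s['qpos'].round(1))
d=cam('wrist');C=cloud(d);t=s['tool_pos']
C=C[d['depth']>.12];C=C[(C[:,2]>.06)&(np.abs(C[:,:2]-t[:2]).max(1)>.05)]
for x in np.arange(.3,1,.05):
    m=(abs(C[:,0]-x)<.025)
    if m.any():print(round(x,2),m.sum(),C[m].min(0).round(2),C[m].max(0).round(2))
```

```text
2.7 [ 0.35152265 -0.2791228   0.50039668] [-1.79983296e+02  9.41745594e-03  7.96621679e+00] [ 51.6  -1.2 -18.   88.2  -0.4  92.9 -48.4]
0.35 776 [ 0.35 -0.33  0.5 ] [ 0.37 -0.22  0.54]
0.4 3424 [ 0.4  -0.16  0.06] [0.42 0.12 0.43]
0.45 11853 [ 0.43 -0.16  0.06] [0.47 0.12 0.43]
0.5 1119 [ 0.48 -0.2   0.17] [ 0.52 -0.1   0.4 ]
0.55 865 [ 0.53 -0.21  0.06] [ 0.54 -0.07  0.19]
```

Request:
{"op": "servo_tool", "data": {
  "plan": [
    [1,12,-17,-20,0,0,0],
    [1,24,-34,-15,0,0,0],
    [1,24,-34,0,0,0,0],
    [1,24,-34,0,0,0,0],
    [1,14,-30,0,0,0,0],
    [1,10,-38,0,0,0,0],
    [1,8,-38,0,0,0,0],
    [1,8,-38,0,0,0,0],
    [1,8,-38,0,0,0,0],
    [1,10,-38,0,0,0,0],
    [1,12,-30,0,0,0,0],
    [1,24,-30,0,0,0,0],
    [1,30,-36,30,0,0,0],
    [1,30,-36,40,0,0,0],
    [1,30,-36,50,0,0,0],
    [1,10,-16,50,0,0,0],
    [1,0,0,50,0,0,0],
    [1,0,0,50,0,0,0],
    [1,0,0,30,0,0,0],
    [1,0,0,0,0,0,0]
  ]
}}

```text
clock: 5.25
tool_pos: [0.5539, 0.2686, 0.2371]
ee_rot: [179.8, 0.3, 7.6]
wrist_force: [-1.7, -0.3, 0.5]
grip_width: 0.0873
grasp_force: 0.0
```

```bash
cat > go.py <<'E'
import sys
from h import *
def go(x,y,z):
    s=sense();t=s['tool_pos'];a=np.radians(s['ee_rot'][2]);d=np.array([x,y,z])-t
    print(round(s['clock'],2),'pose',t.round(4),s['ee_rot'].round(2),'q',s['qpos'].round(0),'w',round(s['grip_width'],4),'tool mm',np.round(1e3*np.array([d[0]*np.cos(a)+d[1]*np.sin(a),d[0]*np.sin(a)-d[1]*np.cos(a),-d[2]]),1))
if __name__=='__main__': go(*map(float,sys.argv[1:4]))
E
python3 go.py .547 .2623 .03
python3 - <<'E'
from h import *
d=cam('wrist');save(d,'w2.png');C=cloud(d)
m=(np.hypot(C[...,0]-.547,C[...,1]-.2623)<.04)&(C[...,2]>.075)&(C[...,2]<.1)
print(m.sum(),C[m].mean(0),C[m].max(0),C[m].min(0))
E
```

```text
5.25 pose [0.5539 0.2686 0.2371] [179.81   0.29   7.57] q [   4.   28.  -47.   93.   22.   69. -131.] w 0.0873 tool mm [ -7.6   5.3 207.1]
574 [0.55151231 0.26356779 0.0872489 ] [0.56088344 0.27382779 0.08995613] [0.54004201 0.25275388 0.07616894]
```

View pics/w2.png

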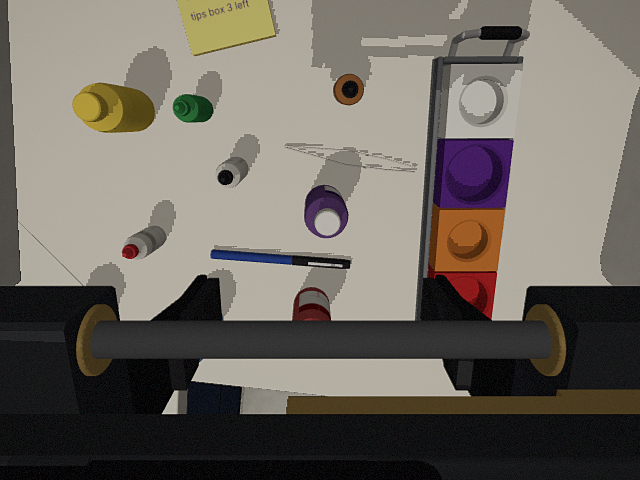

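Wrist view: purple bottle (326,215) clear between the fingers' tracks, amber (348,90), black tip (228,175), red tip (135,248), and the wells white/purple/amber/red at right. The cap measures within 3 mm of the top view, at height 0.088 as it should be.

Request:
{"op": "servo_tool", "data": {
  "plan": [
    [0.9,-6,5,20,0,0,0],
    [0.9,0,0,40,0,0,0],
    [0.9,0,0,40,0,0,0],
    [0.9,0,0,40,0,0,0],
    [0.9,0,0,35,0,0,0],
    [0.9,0,0,20,0,0,0],
    [0.9,0,0,10,0,0,0],
    [0.9,0,0,0,0,0,0]
  ]
}}

```text
clock: 6.3
tool_pos: [0.5494, 0.2662, 0.0356]
ee_rot: [-180.0, -0.1, 7.7]
wrist_force: [-0.7, -0.5, 1.2]
grip_width: 0.0784
grasp_force: 0.0
```

```bash
python3 go.py .548 .2625 .031
```

```text
6.3 pose [0.5494 0.2662 0.0356] [-1.7999e+02 -6.0000e-02  7.6800e+00] q [  -1.   40.  -40.  104.   33.   49. -140.] w 0.0784 tool mm [-1.9  3.5  4.6]
```

Request:
{"op": "servo_tool", "data": {
  "plan": [
    [0.9,-2,3.5,4.5,0,0,0],
    [0.9,0,0,0,0,0,0],
    [0.3,0,0,0,0,0,0],
    [0.3,0,0,0,0,0,0],
    [0.3,0,0,0,0,0,0],
    [0.3,0,0,0,0,0,0],
    [0.3,0,0,0,0,0,0],
    [0.3,0,0,0,0,0,0]
  ],
  "newtons": 15
}}

```text
clock: 7.3
tool_pos: [0.5472, 0.2624, 0.0305]
ee_rot: [-180.0, -0.0, 7.7]
wrist_force: [0.2, 0.7, -0.6]
grip_width: 0.0362
grasp_force: 15.0
```

Request:
{"op": "servo_tool", "data": {
  "plan": [
    [0.3,0,0,-8,0,0,0],
    [0.3,0,0,-16,0,0,0],
    [0.3,0,0,-24,0,0,0],
    [0.3,0,0,-22,0,0,0],
    [0.3,0,0,0,0,0,0]
  ]
}}

```text
clock: 7.92
tool_pos: [0.5485, 0.2632, 0.103]
ee_rot: [-179.9, -0.3, 7.7]
wrist_force: [-0.1, -0.5, -1.0]
grip_width: 0.0364
grasp_force: 15.0
```

```bash
python3 go.py .5983 .1341 .1
```

```text
7.92 pose [0.5485 0.2632 0.103 ] [-179.92   -0.26    7.68] q [   1.   35.  -43.  102.   29.   54. -136.] w 0.0364 tool mm [ 32.1 134.6   3. ]
```

Request:
{"op": "servo_tool", "data": {
  "plan": [
    [0.3,3,10,0,0,0,0],
    [0.3,5,22,0,0,0,0],
    [0.3,6,25,0,0,0,0],
    [0.3,6,25,0,0,0,0],
    [0.3,6,25,0,0,0,0],
    [0.3,4,18,0,0,0,0],
    [0.3,2,9,0,0,0,0],
    [0.3,0,0,0,0,0,0],
    [0.3,0,0,0,0,0,0]
  ]
}}

```text
clock: 9.05
tool_pos: [0.5963, 0.135, 0.1005]
ee_rot: [-180.0, 0.0, 7.8]
wrist_force: [0.6, 0.5, -0.5]
grip_width: 0.0368
grasp_force: 15.0
```

Run:
```python
from h import *
from go import go
go(.5983,.1341,.042)
d=cam('side');save(d,'s3.png');t=sense()['tool_pos']
C=cloud(d);hsv=cv2.cvtColor(d['pixels'],cv2.COLOR_RGB2HSV)
m=(np.hypot(C[...,0]-t[0],C[...,1]-t[1])<.04)&(C[...,2]<.15)&(C[...,2]>.045);print(m.sum(),C[m].min(0))
cv2.imwrite('pics/s3.png',cv2.resize(d['pixels'][100:320,330:500,::-1],None,fx=2.7,fy=2.7))
```

```text
9.05 pose [0.5963 0.135  0.1005] [-179.95    0.      7.79] q [  14.   35.  -43.  102.   29.   55. -123.] w 0.0368 tool mm [ 1.8  1.2 58.5]
1602 [0.57622098 0.10107983 0.07268001]
```

View pics/s3.png

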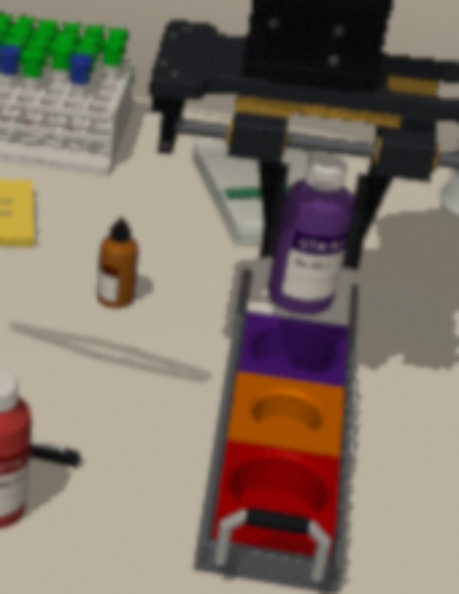

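Side crop: purple bottle hangs upright at (310,240), about 70 mm above the purple well. Lowering it.

Request:
{"op": "servo_tool", "data": {
  "plan": [
    [0.3,2,1,10,0,0,0],
    [0.3,0,0,20,0,0,0],
    [0.3,0,0,14,0,0,0],
    [0.3,0,0,8,0,0,0],
    [0.3,0,0,6,0,0,0],
    [0.3,0,0,0,0,0,0],
    [0.3,0,0,0,0,0,0]
  ]
}}

```text
clock: 9.98
tool_pos: [0.5993, 0.1332, 0.0429]
ee_rot: [-180.0, -0.1, 7.7]
wrist_force: [0.3, 0.3, -1.3]
grip_width: 0.0367
grasp_force: 15.0
```

Request:
{"op": "servo_tool", "data": {
  "plan": [
    [0.3,0,0,1.5,0,0,0],
    [0.3,0,0,0,0,0,0],
    [0.5,0,0,0,0,0,0],
    [0.8,0,0,0,0,0,0],
    [0.8,0,0,0,0,0,0],
    [0.8,0,0,0,0,0,0],
    [0.8,0,0,-15,0,0,0],
    [0.8,0,0,-35,0,0,0],
    [0.8,0,0,-40,0,0,0],
    [0.8,0,0,0,0,0,0]
  ]
}}

```text
clock: 11.22
tool_pos: [0.6013, 0.1345, 0.1356]
ee_rot: [-179.9, -0.5, 7.7]
wrist_force: [0.1, 0.7, 0.5]
grip_width: 0.0697
grasp_force: 0.0
```

Run:
```python
from h import *
from go import go
go(.4378,.2612,.13)
d=cam('side');C=cloud(d)
m=(np.hypot(C[...,0]-.598,C[...,1]-.134)<.025)&(C[...,2]<.11)&(C[...,2]>.04);q=C[m];print(m.sum(),q.max(0),q[q[:,2]>.09].mean(0),q[(q[:,2]<.065)].mean(0))
```

```text
11.22 pose [0.6013 0.1345 0.1356] [-179.94   -0.46    7.7 ] q [  15.   33.  -44.  100.   27.   58. -122.] w 0.0697 tool mm [-145.1 -147.5    5.6]
892 [0.61775552 0.15096078 0.10172053] [0.59757549 0.13057402 0.09733754] [0.58610113 0.13084445 0.05291145]
```

Purple stands seated: cap top 0.098, as expected. On to red.

Request:
{"op": "servo_tool", "data": {
  "plan": [
    [0.9,-10,-10,-10,0,0,0],
    [0.9,-25,-25,0,0,0,0],
    [0.9,-35,-36,0,0,0,0],
    [0.9,-35,-36,0,0,0,0],
    [0.9,-28,-28,0,0,0,0],
    [0.9,-12,-12.5,0,0,0,0],
    [0.9,0,0,0,0,0,-0.5],
    [0.9,0,0,0,0,0,-0.9],
    [0.9,0,0,0,0,0,-0.9],
    [0.9,0,0,0,0,0,-0.7],
    [0.9,0,0,0,0,0,0],
    [0.9,0,0,0,0,0,0]
  ]
}}

```text
clock: 12.78
tool_pos: [0.4357, 0.2594, 0.1408]
ee_rot: [180.0, 0.0, 31.6]
wrist_force: [0.8, 0.4, 0.5]
grip_width: 0.0782
grasp_force: 0.0
```

Run:
```python
from h import *
from go import go
go(.438,.261,.031)
d=cam('wrist');save(d,'w4.png');C=cloud(d)
m=(np.hypot(C[...,0]-.438,C[...,1]-.261)<.04)&(C[...,2]>.08)&(C[...,2]<.1)
q=C[m];print(m.sum(),q.mean(0),(q.max(0)+q.min(0))/2)
```

```text
12.78 pose [0.4357 0.2594 0.1408] [1.7999e+02 2.0000e-02 3.1560e+01] q [   8.   26.  -55.  113.   27.   54. -119.] w 0.0782 tool mm [  2.8  -0.2 109.8]
1116 [0.43968107 0.26226986 0.08732576] [0.43876196 0.26172648 0.08490366]
```

Request:
{"op": "servo_tool", "data": {
  "plan": [
    [0.9,3.5,-0.5,15,0,0,0],
    [0.9,0,0,30,0,0,0],
    [0.9,0,0,30,0,0,0],
    [0.9,0,0,22,0,0,0],
    [0.9,0,0,12,0,0,0],
    [0.9,0,0,0,0,0,0],
    [0.9,0,0,0,0,0,0],
    [0.3,0,0,0,0,0,0],
    [0.3,0,0,0,0,0,0],
    [0.3,0,0,0,0,0,0],
    [0.3,0,0,0,0,0,0],
    [0.3,0,0,0,0,0,0],
    [0.3,0,0,0,0,0,0]
  ]
}}

```text
clock: 14.45
tool_pos: [0.4383, 0.2621, 0.032]
ee_rot: [180.0, -0.0, 31.7]
wrist_force: [-1.4, 0.5, 0.0]
grip_width: 0.0364
grasp_force: 15.0
```

Request:
{"op": "servo_tool", "data": {
  "plan": [
    [0.3,0,0,-8,0,0,0],
    [0.3,0,0,-16,0,0,0],
    [0.3,0,0,-26,0,0,0],
    [0.3,0,0,-26,0,0,0],
    [0.3,0,0,-10,0,0,0],
    [0.3,0,0,0,0,0,0.5],
    [0.3,0,0,0,0,0,0.9],
    [0.3,0,0,0,0,0,0.9],
    [0.3,0,0,0,0,0,0.7],
    [0.3,0,0,0,0,0,0],
    [0.3,0,0,0,0,0,0]
  ]
}}

```text
clock: 15.82
tool_pos: [0.4381, 0.262, 0.1179]
ee_rot: [180.0, 0.0, 7.8]
wrist_force: [-0.4, 0.6, -1.2]
grip_width: 0.0361
grasp_force: 15.0
```

```bash
python3 go.py .4755 .1174 .043
```

```text
15.82 pose [0.4381 0.262  0.1179] [1.7999e+02 1.0000e-02 7.7800e+00] q [   2.   26.  -48.  114.   25.   50. -141.] w 0.0361 tool mm [ 17.5 148.3  74.9]
```

Request:
{"op": "servo_tool", "data": {
  "plan": [
    [0.3,1,10,0,0,0,0],
    [0.3,3,22,0,0,0,0],
    [0.3,3,28,0,0,0,0],
    [0.3,3,28,0,0,0,0],
    [0.3,3,28,0,0,0,0],
    [0.3,2,20,0,0,0,0],
    [0.3,2,12,0,0,0,0],
    [0.3,0,0,0,0,0,0],
    [0.3,0,0,15,0,0,0],
    [0.3,0,0,10,0,0,0],
    [0.3,0,0,0,0,0,0],
    [0.3,0,0,0,0,0,0]
  ]
}}

```text
clock: 17.32
tool_pos: [0.4748, 0.1182, 0.0929]
ee_rot: [-180.0, 0.0, 7.7]
wrist_force: [-0.3, 0.8, -0.4]
grip_width: 0.0362
grasp_force: 15.0
```

```bash
python3 go.py .4755 .1174 .043
```

```text
17.32 pose [0.4748 0.1182 0.0929] [-179.99    0.      7.75] q [  18.   26.  -46.  118.   26.   46. -126.] w 0.0362 tool mm [ 0.5  0.9 49.9]
```

Request:
{"op": "servo_tool", "data": {
  "plan": [
    [0.3,0.5,1,10,0,0,0],
    [0.3,0,0,18,0,0,0],
    [0.3,0,0,12,0,0,0],
    [0.3,0,0,7,0,0,0],
    [0.3,0,0,3,0,0,0],
    [0.3,0,0,0,0,0,0],
    [0.3,0,0,0,0,0,0],
    [0.5,0,0,0,0,0,0],
    [0.8,0,0,0,0,0,0],
    [0.8,0,0,0,0,0,0],
    [0.8,0,0,0,0,0,0],
    [0.8,0,0,-15,0,0,0],
    [0.8,0,0,-35,0,0,0],
    [0.8,0,0,-50,0,0,0],
    [0.8,0,0,0,0,0,0],
    [0.8,0,0,0,0,0,0]
  ]
}}

```text
clock: 19.32
tool_pos: [0.4753, 0.1163, 0.1432]
ee_rot: [180.0, -0.0, 7.7]
wrist_force: [-0.5, 0.1, -1.3]
grip_width: 0.0698
grasp_force: 0.0
```

Run:
```python
from h import *
from go import go
go(.6528,.257,.14)
d=cam('side');C=cloud(d)
m=(np.hypot(C[...,0]-.4755,C[...,1]-.1174)<.025)&(C[...,2]<.11)&(C[...,2]>.04);q=C[m];print(m.sum(),q.max(0),q[q[:,2]>.09].mean(0),q[(q[:,2]<.065)].mean(0))
```

```text
19.32 pose [0.4753 0.1163 0.1432] [ 1.7996e+02 -1.0000e-02  7.6700e+00] q [  21.   22.  -49.  115.   21.   52. -121.] w 0.0698 tool mm [ 194.7 -115.7    3.2]
1090 [0.48745346 0.13396789 0.10180321] [0.47157784 0.11452409 0.09725847] [0.46110708 0.1142734  0.05276891]
```

Red is seated too. Amber next.

Request:
{"op": "servo_tool", "data": {
  "plan": [
    [0.7,12,-8,0,0,0,0],
    [0.7,30,-18,0,0,0,0],
    [0.7,42,-25,0,0,0,0],
    [0.7,42,-25,0,0,0,0],
    [0.7,40,-23,0,0,0,0],
    [0.7,20,-11,0,0,0,0],
    [0.7,9,-5.5,0,0,0,0],
    [0.7,0,0,0,0,0,0],
    [0.7,0,0,0,0,0,0]
  ]
}}

```text
clock: 20.5
tool_pos: [0.6527, 0.2566, 0.1426]
ee_rot: [179.9, 0.0, 7.7]
wrist_force: [-0.1, -0.6, -0.5]
grip_width: 0.0607
grasp_force: 0.0
```

Run:
```python
from h import *
from go import go
go(.653,.2572,.0205)
d=cam('wrist');C=cloud(d)
m=(np.hypot(C[...,0]-.653,C[...,1]-.2572)<.03)&(C[...,2]>.03)&(C[...,2]<.07)
for a,b in((.03,.045),(.055,.07)):
  q=C[m&(C[...,2]>a)&(C[...,2]<b)];print(len(q),q.mean(0),(q.max(0)+q.min(0))/2,np.ptp(q,0)) if len(q) else None
```

```text
20.5 pose [0.6527 0.2566 0.1426] [1.7995e+02 5.0000e-02 7.6800e+00] q [   2.   40.  -43.   87.   29.   65. -129.] w 0.0607 tool mm [  0.4  -0.5 122.1]
568 [0.65962015 0.25904304 0.04108972] [0.65563579 0.25835324 0.03756165] [0.02504627 0.02488074 0.01486875]
275 [0.65521991 0.2584679  0.05834675] [0.65439963 0.25835702 0.05928323] [0.01280206 0.01276934 0.00855762]
```

Request:
{"op": "servo_tool", "data": {
  "plan": [
    [0.7,1.5,-1,15,0,0,0],
    [0.7,0,0,30,0,0,0],
    [0.7,0,0,35,0,0,0],
    [0.7,0,0,25,0,0,0],
    [0.7,0,0,12,0,0,0],
    [0.7,0,0,5,0,0,0],
    [0.7,0,0,0,0,0,0],
    [0.7,0,0,0,0,0,0],
    [0.15,0,0,0,0,0,0],
    [0.15,0,0,0,0,0,0],
    [0.15,0,0,0,0,0,0],
    [0.15,0,0,0,0,0,0],
    [0.15,0,0,0,0,0,0],
    [0.15,0,0,0,0,0,0]
  ],
  "newtons": 12
}}

```text
clock: 22.3
tool_pos: [0.6547, 0.2585, 0.0209]
ee_rot: [180.0, -0.0, 7.7]
wrist_force: [-0.2, 0.8, -1.0]
grip_width: 0.0235
grasp_force: 12.0
```

```bash
python3 go.py .5369 .1257 .1
```

```text
22.3 pose [0.6547 0.2585 0.0209] [180.    -0.     7.69] q [  -0.   47.  -39.   91.   34.   54. -133.] w 0.0235 tool mm [-134.5  115.8  -79.1]
```

Request:
{"op": "servo_tool", "data": {
  "plan": [
    [0.15,0,0,-8,0,0,0],
    [0.15,0,0,-20,0,0,0],
    [0.15,0,0,-30,0,0,0],
    [0.15,-6,5,-30,0,0,0],
    [0.15,-16,14,-16,0,0,0],
    [0.15,-26,23,-8,0,0,0],
    [0.15,-28,24,0,0,0,0],
    [0.15,-28,24,0,0,0,0],
    [0.15,-20,17,0,0,0,0],
    [0.15,-10.5,9,0,0,0,0],
    [0.15,0,0,0,0,0,0],
    [0.15,0,0,0,0,0,0]
  ]
}}

```text
clock: 23.8
tool_pos: [0.5378, 0.1267, 0.1336]
ee_rot: [-179.9, -0.1, 7.7]
wrist_force: [0.5, 0.1, -0.6]
grip_width: 0.0238
grasp_force: 12.0
```

```bash
python3 go.py .5369 .1257 .039
python3 - <<'E'
from h import *
d=cam('wrist');save(d,'w5.png')
E
```

```text
23.8 pose [0.5378 0.1267 0.1336] [-1.7995e+02 -1.0000e-01  7.7300e+00] q [  18.   28.  -47.  108.   25.   54. -123.] w 0.0238 tool mm [-1.   0.8 94.6]
```

View pics/w5.png

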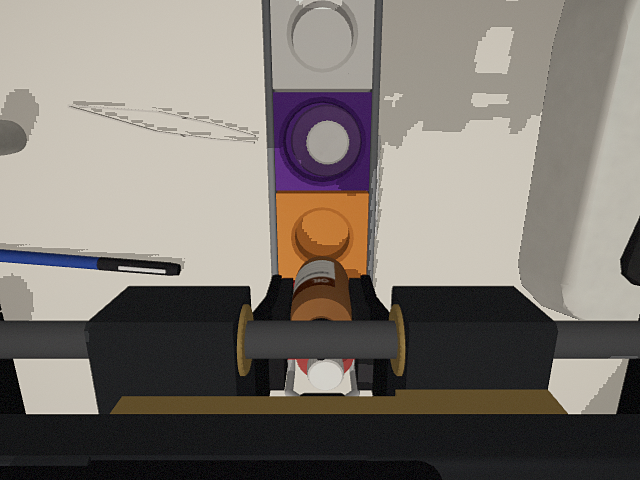

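Wrist view: amber dropper (322,290) upright between the pads, over the amber well (322,235); the purple bottle sits in its well at (325,142).

Request:
{"op": "servo_tool", "data": {
  "plan": [
    [0.15,-1,1,15,0,0,0],
    [0.15,0,0,28,0,0,0],
    [0.15,0,0,26,0,0,0],
    [0.15,0,0,14,0,0,0],
    [0.15,0,0,8,0,0,0],
    [0.15,0,0,4,0,0,0],
    [0.15,0,0,0,0,0,0],
    [0.15,0,0,0,0,0,0]
  ]
}}

```text
clock: 24.85
tool_pos: [0.5364, 0.1245, 0.0385]
ee_rot: [180.0, -0.1, 7.7]
wrist_force: [-0.3, 1.1, -0.8]
grip_width: 0.024
grasp_force: 12.0
```

Request:
{"op": "servo_tool", "data": {
  "plan": [
    [0.3,0,0,0,0,0,0],
    [0.5,0,0,0,0,0,0],
    [0.6,0,0,0,0,0,0],
    [0.6,0,0,0,0,0,0],
    [0.6,0,0,-15,0,0,0],
    [0.6,0,0,-35,0,0,0],
    [0.6,0,0,-50,0,0,0],
    [0.6,0,0,0,0,0,0],
    [0.6,0,0,0,0,0,0]
  ]
}}

```text
clock: 25.98
tool_pos: [0.5358, 0.124, 0.1382]
ee_rot: [180.0, -0.0, 7.7]
wrist_force: [-0.4, 0.2, -0.3]
grip_width: 0.052
grasp_force: 0.0
```

Run:
```python
from h import *
from go import go
go(.569,.351,.14)
d=cam('side');C=cloud(d)
m=(np.hypot(C[...,0]-.537,C[...,1]-.1257)<.025)&(C[...,2]<.095)&(C[...,2]>.04);q=C[m];print(m.sum(),q.max(0),q[q[:,2]>.07].mean(0),q[(q[:,2]<.06)].mean(0))
```

```text
25.98 pose [0.5358 0.124  0.1382] [ 1.7996e+02 -1.0000e-02  7.6800e+00] q [  19.   28.  -47.  108.   25.   55. -122.] w 0.052 tool mm [  63.2 -220.5   -1.8]
148 [0.54320698 0.13565192 0.08303324] [0.53178799 0.12321726 0.07530896] [0.53065141 0.13144984 0.05359305]
```

Amber is seated. Now the white black-tip dropper.

Request:
{"op": "servo_tool", "data": {
  "plan": [
    [0.6,4,-14,0,0,0,0],
    [0.6,9,-32,0,0,0,0],
    [0.6,13,-45,0,0,0,0],
    [0.6,13,-45,0,0,0,0],
    [0.6,12,-43,0,0,0,0],
    [0.6,8,-28,0,0,0,0],
    [0.6,4,-13,0,0,0,0],
    [0.6,0,0,0,0,0,-0.8],
    [0.6,0,0,0,0,0,-0.9],
    [0.6,0,0,0,0,0,-0.8],
    [0.6,0,0,0,0,0,0],
    [0.6,0,0,0,0,0,0]
  ]
}}

```text
clock: 27.52
tool_pos: [0.569, 0.3504, 0.1376]
ee_rot: [180.0, 0.0, 27.6]
wrist_force: [0.2, 0.2, -0.0]
grip_width: 0.052
grasp_force: 0.0
```

Run:
```python
from h import *
from go import go
go(.569,.3512,.0205)
d=cam('wrist');save(d,'w6.png');C=cloud(d)
m=(np.hypot(C[...,0]-.569,C[...,1]-.3512)<.03)&(C[...,2]>.03)&(C[...,2]<.07)
for a,b in((.03,.045),(.055,.07)):
  q=C[m&(C[...,2]>a)&(C[...,2]<b)];print(len(q),q.mean(0),(q.max(0)+q.min(0))/2,np.ptp(q,0)) if len(q) else None
```

```text
27.52 pose [0.569  0.3504 0.1376] [1.7998e+02 4.0000e-02 2.7570e+01] q [  -4.   39.  -49.   92.   32.   64. -123.] w 0.052 tool mm [  0.3  -0.7 117.1]
368 [0.57621757 0.35573669 0.04031543] [0.57123829 0.35305327 0.03753293] [0.02308594 0.02325323 0.01492863]
296 [0.5713551  0.35313008 0.05938521] [0.57049174 0.35278186 0.06024511] [0.01217983 0.01215924 0.01046651]
```

View pics/w6.png

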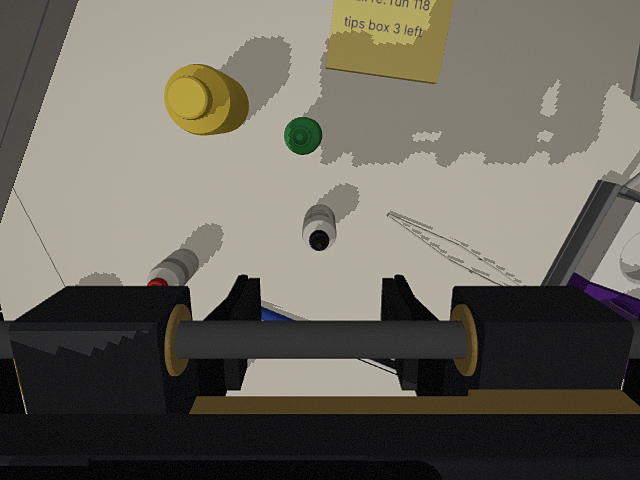

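Wrist view: the black-tip dropper (319,235) lies between the fingers, with green (303,135) and red tip (165,275) outside their reach. Gripping it.

Request:
{"op": "servo_tool", "data": {
  "plan": [
    [0.6,1.5,-1,15,0,0,0],
    [0.6,0,0,30,0,0,0],
    [0.6,0,0,32,0,0,0],
    [0.6,0,0,23,0,0,0],
    [0.6,0,0,12,0,0,0],
    [0.6,0,0,5,0,0,0],
    [0.6,0,0,0,0,0,0],
    [0.6,0,0,0,0,0,0],
    [0.13,0,0,0,0,0,0],
    [0.13,0,0,0,0,0,0],
    [0.13,0,0,0,0,0,0],
    [0.13,0,0,0,0,0,0],
    [0.13,0,0,0,0,0,0],
    [0.13,0,0,0,0,0,0]
  ]
}}

```text
clock: 29.32
tool_pos: [0.5699, 0.3525, 0.021]
ee_rot: [180.0, -0.0, 27.7]
wrist_force: [0.0, -0.0, 1.1]
grip_width: 0.022
grasp_force: 12.0
```

Request:
{"op": "servo_tool", "data": {
  "plan": [
    [0.13,0,0,-8,0,0,0],
    [0.13,0,0,-20,0,0,0],
    [0.13,0,0,-30,0,0,0],
    [0.13,0,0,-32,0,0,0],
    [0.13,0,0,-22,0,0,0],
    [0.13,0,0,0,0,0,0.6],
    [0.13,0,0,0,0,0,0.9],
    [0.13,0,0,0,0,0,0.9],
    [0.13,0,0,0,0,0,0.1],
    [0.13,0,0,0,0,0,0],
    [0.13,0,0,0,0,0,0]
  ]
}}

```text
clock: 30.7
tool_pos: [0.5699, 0.3525, 0.133]
ee_rot: [-180.0, 0.0, 7.7]
wrist_force: [-0.0, 0.3, 0.7]
grip_width: 0.0218
grasp_force: 12.0
```

```bash
python3 go.py .6598 .1424 .039
```

```text
30.7 pose [0.5699 0.3525 0.133 ] [-1.7999e+02  1.0000e-02  7.7500e+00] q [  -6.   38.  -44.   92.   29.   62. -141.] w 0.0218 tool mm [ 60.8 220.3  94. ]
```

Request:
{"op": "servo_tool", "data": {
  "plan": [
    [0.13,4,12,0,0,0,0],
    [0.13,8,28,0,0,0,0],
    [0.13,10,36,0,0,0,0],
    [0.13,10,36,0,0,0,0],
    [0.13,10,36,0,0,0,0],
    [0.13,9,34,0,0,0,0],
    [0.13,6,24,0,0,0,0],
    [0.13,4,14,0,0,0,0],
    [0.13,0,0,0,0,0,0],
    [0.13,0,0,15,0,0,0],
    [0.13,0,0,15,0,0,0],
    [0.13,0,0,0,0,0,0],
    [0.13,0,0,0,0,0,0]
  ]
}}

```text
clock: 32.33
tool_pos: [0.6597, 0.1432, 0.1028]
ee_rot: [-180.0, 0.0, 7.7]
wrist_force: [-0.2, 0.3, 0.3]
grip_width: 0.0223
grasp_force: 12.0
```

```bash
python3 go.py .6598 .1424 .039
```

```text
32.33 pose [0.6597 0.1432 0.1028] [-1.7998e+02  1.0000e-02  7.7400e+00] q [  12.   40.  -43.   92.   30.   60. -122.] w 0.0223 tool mm [ 0.   0.8 63.8]
```

Request:
{"op": "servo_tool", "data": {
  "plan": [
    [0.13,0,1,12,0,0,0],
    [0.13,0,0,22,0,0,0],
    [0.13,0,0,16,0,0,0],
    [0.13,0,0,9,0,0,0],
    [0.13,0,0,5,0,0,0],
    [0.13,0,0,0,0,0,0],
    [0.13,0,0,0,0,0,0],
    [0.3,0,0,0,0,0,0],
    [0.5,0,0,0,0,0,0],
    [0.6,0,0,0,0,0,0],
    [0.6,0,0,0,0,0,0],
    [0.6,0,0,-15,0,0,0],
    [0.6,0,0,-35,0,0,0],
    [0.6,0,0,-50,0,0,0],
    [0.6,0,-30,-50,0,0,0],
    [0.6,0,-50,-50,0,0,0],
    [0.6,0,-50,0,0,0,0],
    [0.6,0,-30,0,0,0,0],
    [0.6,0,0,0,0,0,0]
  ]
}}

```text
clock: 34.7
tool_pos: [0.6374, 0.2984, 0.2346]
ee_rot: [-179.9, -0.0, 8.0]
wrist_force: [0.4, -0.1, 0.3]
grip_width: 0.0527
grasp_force: 0.0
```

Run:
```python
from h import *
d=cam('side');C=cloud(d);print(sense()['clock'])
for n,x,y,h in(('p',.598,.134,.098),('r',.4755,.1174,.098),('a',.537,.1257,.079),('w',.66,.1424,.081),('blue',.408,.373,.088),('rt',.492,.428,.068)):
  m=(np.hypot(C[...,0]-x,C[...,1]-y)<.025)&(C[...,2]<h+.01)&(C[...,2]>.04);q=C[m];t=q[q[:,2]>h-.012];print(n,h,q[:,2].max(),t.mean(0))
cv2.imwrite('pics/end.png',cv2.resize(d['pixels'][120:320,220:500,::-1],None,fx=2.8,fy=2.8))
```

```text
34.75
p 0.098 0.10337015819043438 [0.59678332 0.13063192 0.09589694]
r 0.098 0.1018218866466708 [0.4710193  0.11452099 0.09609708]
a 0.079 0.08229995984064131 [0.53171934 0.12328249 0.07430753]
w 0.081 0.08346096286377952 [0.65712132 0.14091688 0.07652401]
blue 0.088 0.0916597795204494 [0.40540705 0.3711831  0.08576658]
rt 0.068 0.0715165706700206 [0.49145529 0.42750253 0.06273528]
```

View pics/end.png

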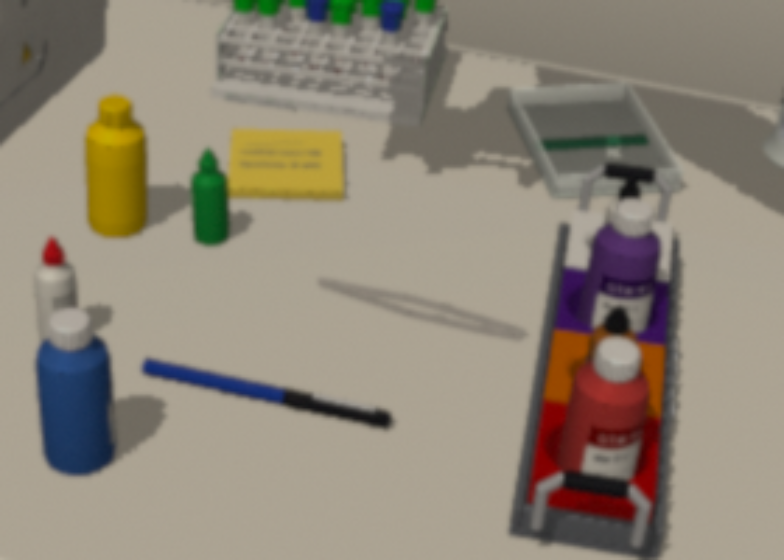

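The final view shows red (610,410), amber (617,330), purple (625,260) and black tip (628,190) upright in their own wells, each top at the expected height. Blue (75,390) and red tip (55,290) have not moved.

```bash
python3 -c "
from plant import job_done;print(job_done())"
```

```text
the job is handed in; nothing more can be done
None
```

The purple, red, amber and black-tip white bottles stand upright and fully down in their own holders; the blue and red-tip bottles were not moved, and the job was handed in at about 35 s of the 106 s limit.

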